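# Load the marker dropper of an underwater robot

### The job

Load the underwater robot's marker dropper so that the red marker will be the first one out: press the yellow marker disc and then the red one down into the spring magazine, each fully home, so that the two black catches snap over it and hold it down by themselves. Leave the blue spare disc, the thruster, the pipe tee and the screwdriver where they are.

Things in the scene. Friction and masses are not known exactly. Their poses are not given: they have to be found in the camera images.
- magazine: Marker dropper, mouth up, fixed to the bench: a grey PVC tube open at the top, bore 52 mm, rim 85 mm above the bench, on a plywood board 150 x 100 x 12 mm. Origin: on the tube's axis at the bench; z up. Two black catches stand at its +x and -x sides, two open slots at +y and -y. A black servo 36 mm high stands on the board 44 to 67 mm along +x.
- mouth (a point): Centre of the magazine's mouth, on the axis in the plane of the rim, 85 mm above the bench; axes as the magazine's. The tube wall is four posts 4 mm thick, 70 mm across in all at the mouth; their top 8 mm flare outward as a lead-in.
- slots (a point): Foot of the slots, on the tube's axis 40 mm above the bench; axes as the magazine's. The slots at +y and -y are 34 mm wide and open from here to above the rim, so fingers that hold a disc across y can go down in them.
- hooks (a point): On the axis, level with the undersides of the catches' hooks, 65.5 mm above the bench. A disc let go level in the mouth rests on the hooks' sloping tops, underside about 73 mm above the bench. Pressed in the middle it spreads them; once its top is below this level (go 2 to 3 mm deeper) they snap over it, and the spring lifts it against them. Pressing takes up to about 17 N.
- follower (a joint): White spring follower, 47 mm across, in the bore: m pressed down from its free place. 0 when empty (its top 64 mm above the bench), about 0.013 with one disc caught, 0.027 with two; hard stop at 0.033. Spring force 4 N at 0, growing 2 N per 10 mm.
- yellow_disc (a point): Yellow marker disc, 50 mm across and 14 mm thick, lying flat, about 60 g, a steel slug flush in the middle of each face. The point is its centre, half-way up (7 mm above its underside); z is its axis.
- red_disc (a point): Red marker disc, same size and shape. Point at its centre, half-way up.
- blue_disc (a point): Blue spare marker disc, same size and shape, to be left where it lies. Point at its centre, half-way up.
- thruster: Red and grey thruster cartridge standing on the bench, 62 mm across, 84 mm high. Origin: centre of its underside. Leave it alone.
- tee: Grey PVC pipe tee lying on the bench, 66 x 50 x 32 mm. Origin: under its middle. Leave it alone.
- driver: Orange-handled screwdriver lying on the bench, 190 mm long along its x. Origin: under its middle. Leave it alone.
- catch_front (a joint): Black sprung catch at the magazine's -x side, a tongue 18 mm wide with a hook 3 mm over the disc's edge: rad of outward lean, 0 at rest and when snapped over a disc, about 0.065 while a disc passes, stop at 0.1.
- catch_back (a joint): Black sprung catch at the magazine's +x side, a tongue 18 mm wide with a hook 3 mm over the disc's edge: rad of outward lean, 0 at rest and when snapped over a disc, about 0.065 while a disc passes, stop at 0.1.
Mind the look-alikes: they are no part of the job. Of the things like the part that bears yellow_disc, leave any that is green; of the rest the smaller one is meant. Of the things that look like the part that bears red_disc, the larger one is meant.

How it is judged:
By the outcome, as a careful person would: the job done as asked, in the order asked, and still so for the second after the job is handed in, with the robot touching nothing.
It also fails if it takes over 72 s, if anything falls off the work surface, if the arm or the gripper's body presses on something with over 40 N, if the wrist force passes 120 N, or if a joint passes its speed limit or range.

### The arm

A 7-joint arm with a two-finger parallel gripper is mounted at the origin on the work surface. World frame = base frame: x ahead of the robot, y to its left, z up, the work surface at z = 0. Lengths are in m, angles in rad, forces in N, time in s.
With the tool pointing down it reaches from about 0.425 to 0.95 m from the base axis. Payload 4.7 kg.
Tool frame: the origin (TCP) lies at the very end of the fingers, on their centre line; the grasp point (between the pads) lies 19 mm behind it; z points along the fingers, y is the line along which they close (so a half turn about z gives the same grasp; the last joint's range is limited). The gripper opens to 85 mm and grips with 20 to 120 N. Pads are 22 mm wide; open, the fingers measure 114 mm over their backs; the gripper's body (76 mm by 85 mm) begins 54 mm behind the grasp point. The pads swing forward as they close: fully open they stand 13 mm farther back than shut.
Start: joints at [-1.318, 0.469, -0.049, 1.532, 0.024, 1.141, -0.082], TCP at [0.188, 0.648, 0.231] pointing down, gripper open.
Joint ranges: [-2.59, 2.59], [-0.33, 1.99], [-1.39, 1.29], [0.1, 2.45], [-1.04, 4.18], [0.21, 1.99], [-2.66, 2.66]. Speed limits (rad/s): [2.57, 2.57, 3.14, 3.14, 3.14, 3.14, 3.14].

### API

Orientations are given as a unit quaternion [x, y, z, w].
In Python, from rig import * gives the robot as it stands.
- The arm moves only by the shell command python3 -m pendant 'ROWS' [FORCE]. ROWS is JSON, a list of rows, each a list of 3 entries, a list of its own where there are three numbers: the shift along the tool's x, y, z in m, then the turn, a rotation vector about the tool's x, y, z in rad, then the closure, from 0 (fully open) to 1 (shut). In form: [[[x, y, z], [wx, wy, wz], claw], ...]. A call has exactly 8 rows; each row is the pose to reach, as a shift and turn from the pose commanded when the call began, along the tool's axes at that moment; what a row does not reach only later rows make up. A row lasts 1/12 s, in which the tool goes at most 41.7 mm and 7.16 degrees, less where a joint would pass 70% of its speed; a pose out of reach is approached as far as the arm can. A call with a gripper value outside its range is refused whole. The fingers move at their own pace and stop on an object; FORCE is the grip in N (left out, the last holds). Time passes only in rows, so rows that repeat a pose let the fingers close, or fill a call up. It gives the time, the measured TCP pose, the force, the opening and the grip force at its end, in the units of the state.
- state(): the state, without advancing time (a new reading comes with each control period).
- capture(name): name is "scene" or "side" or "wrist"; returns the picture (420x560x3 uint8, red, green, blue); there is no depth.
- camera_params(name): a dict with "fx", "fy", "cx", "cy" (pixels), "pose" (4x4, takes a point from camera to world coordinates). Camera axes: x right, y up, looking along -z (the intrinsics and any distortion apply to the point x, -y, -z); pixel columns grow to the right and rows downward; lengths in m; the calibration is good to about 2 mm. The wrist camera is an equidistant fisheye: a pixel r from the principal point sees the ray r / f radians off the axis. A picture is of the moment at which its call begins: read the wrist's pose just before it. camera_params takes no time and is no camera call; for the wrist camera it gives the pose at the moment of the call.
- hand_in(): hands the job in; it is judged then, once.
The state is a dict: "time_s": time; "joint_pos": joint angles; "joint_velocities": joint speeds; "joint_efforts": joint torques, N m; "eef_pos": TCP position; "eef_rot": TCP orientation; "contact_force": force on the tool from outside, world axes, zero at the start; "moment": the same for the moment, N m; "width": opening from 0.0 (shut) to 1.0 (fully open); "gripper_force": force on a finger pad.
Only numpy, scipy, OpenCV 4.12 (cv2) and the standard library are available. Lean on these libraries where they do the work, as an engineer would, in place of code of your own. Each camera call takes 0.05 s, during which the arm holds its last target. There are 200 camera calls.

## Working session

There is one attempt and no reset: what is moved stays moved. The work goes in short steps, Python scripts to look and compute and a shell command to move; the robot and the scene stay as the last step left them, time stands still between calls to the robot, and variables do not carry over. Pictures are saved under pics/ and viewed, at most 13 in all, crops included, and the job is handed in when it is done.

```bash
mkdir -p pics; ls; python3 - <<'E'
from rig import *
import cv2,numpy as np
s=state();print(s)
a=capture("scene");b=capture("side")
cv2.imwrite("pics/scene.png",a[:,:,::-1]);cv2.imwrite("pics/side.png",b[:,:,::-1])
for n in("scene","side","wrist"):print(n,camera_params(n))
E
```

```text
pics
{'time_s': 0.0, 'joint_pos': array([-1.31787148,  0.46946473, -0.04858842,  1.53367704,  0.02409114,
        1.14100664, -0.08230473]), 'joint_velocities': array([ 7.64165590e-04,  7.85089473e-04,  8.11110655e-05,  5.81476425e-04,
       -2.77645054e-04, -3.11393975e-04,  7.36993782e-04]), 'joint_efforts': array([-1.01783164e-03, -5.10306823e+01, -4.68305172e-02, -2.37713867e+01,
        1.07785285e-02,  7.49271945e-03, -8.03021521e-06]), 'eef_pos': array([0.18755343, 0.64781701, 0.23025285]), 'eef_rot': array([ 1.40438061e-01,  9.90088976e-01, -9.79632275e-04, -1.05053483e-04]), 'contact_force': array([ 0.8836016 ,  0.34723426, -0.24454575]), 'moment': array([-0.02852641, -0.01560922,  0.07176604]), 'gripper_force': 0.0, 'width': 0.9970710962366791}
scene {'fx': 437.59286655659383, 'fy': 437.59286655659383, 'cx': 281.5210995207589, 'cy': 210.28329572484557, 'pose': array([[ 0.90010757, -0.31955138,  0.2961305 ,  0.85562174],
       [ 0.43531393,  0.6870577 , -0.58176757, -0.51387202],
       [-0.01755411,  0.65256313,  0.757531  ,  0.77718269],
       [ 0.        ,  0.        ,  0.        ,  1.        ]])}
side {'fx': 386.8811797929451, 'fy': 386.8811797929451, 'cx': 282.3137558332006, 'cy': 212.4710865741985, 'pose': array([[-0.85965517,  0.3912651 , -0.32848837,  0.27793542],
       [-0.51068142, -0.64045077,  0.57360901,  0.50227245],
       [ 0.01405255,  0.66085886,  0.75037864,  0.73929317],
       [ 0.        ,  0.        ,  0.        ,  1.        ]])}
wrist {'fx': 325.19226210127806, 'fy': 325.19226210127806, 'cx': 277.52538473165174, 'cy': 207.06413313979934, 'pose': array([[ 0.27804025, -0.92712289, -0.2512703 ,  0.12473507],
       [ 0.96056515,  0.26757717,  0.0756112 ,  0.66758405],
       [-0.00286668, -0.26238445,  0.96495916,  0.37281636],
       [ 0.        ,  0.        ,  0.        ,  1.        ]])}
```

View pics/scene.png

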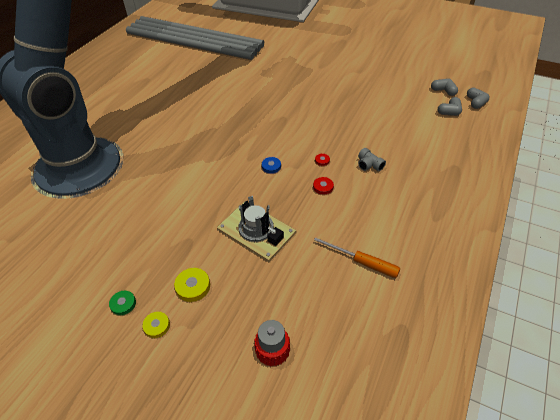

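View pics/side.png

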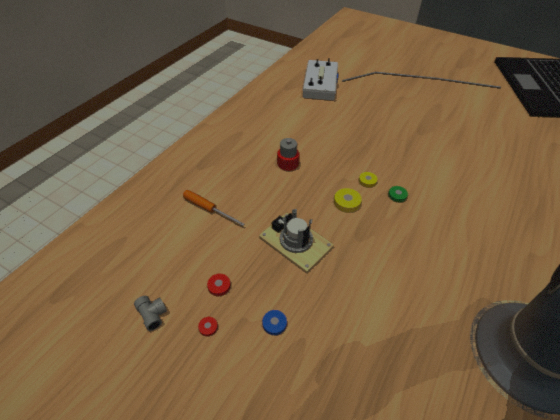

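The scene view shows the small yellow disc at (156,324), the larger yellow one at (192,284) and the green one at (122,302). The large red disc is at (323,185), the small red at (322,159) and blue at (271,165). The magazine is at (256,222), with its servo at (276,236). The side view agrees: yellow at (369,179), large red at (219,284), magazine at (297,233), servo at (280,224).

```bash
cat > h.py <<'E'
from rig import *
import cv2,numpy as np
def ray(n,P,px):
    px=np.atleast_2d(np.asarray(px,float)); x=(px[:,0]-P['cx'])/P['fx']; y=(px[:,1]-P['cy'])/P['fy']
    if n=='wrist':
        r=np.hypot(x,y)+1e-12; d=np.c_[np.sin(r)*x/r,-np.sin(r)*y/r,-np.cos(r)]
    else: d=np.c_[x,-y,-np.ones_like(x)]
    return P['pose'][:3,3], d@P['pose'][:3,:3].T
def onz(n,P,px,z):
    o,d=ray(n,P,px); return o+d*((z-o[2])/d[:,2])[:,None]
def pix(n,P,w):
    c=(np.atleast_2d(w)-P['pose'][:3,3])@P['pose'][:3,:3]; c=c*[1,-1,-1]
    if n=='wrist':
        r=np.hypot(c[:,0],c[:,1])+1e-12; t=np.arctan2(r,c[:,2]); u=c[:,:2]/r[:,None]*t[:,None]
    else: u=c[:,:2]/c[:,2:]
    return u*P['fx']+[P['cx'],P['cy']]
def blobs(img,col,amin=60):
    h=cv2.cvtColor(img,cv2.COLOR_RGB2HSV);H,S,V=cv2.split(h)
    m={'yellow':(H>26)&(H<34)&(S>200),'red':((H<5)|(H>174))&(S>190),'blue':(H>105)&(H<125)&(S>150),'board':(H>18)&(H<32)&(S>50)&(S<150)&(V>140)}[col]&(V>50)
    m=cv2.morphologyEx(m.astype(np.uint8)*255,cv2.MORPH_OPEN,np.ones((2,2)))
    cs,_=cv2.findContours(m,cv2.RETR_EXTERNAL,cv2.CHAIN_APPROX_NONE)
    return [c[:,0,:] for c in cs if cv2.contourArea(c)>amin]
E
python3 - <<'E'
from h import *
for n in('scene','side'):
    P=camera_params(n);img=cv2.imread(f'pics/{n}.png')[:,:,::-1].copy()
    for c in('yellow','red','blue','board'):
        for b in blobs(img,c):
            w=onz(n,P,b,0.012 if c=='board' else .0105)[:,:2].astype(np.float32)
            r=cv2.minAreaRect(w*1000);print(n,c,b.mean(0).round(),np.round(r[0],1),np.round(r[1],1),round(r[2],1))
E
```

```text
scene yellow [156. 324.] [ 464.1 -282.9] [47.9 47.1] 25.3
scene yellow [192. 284.] [ 476.4 -177.4] [69.5 68. ] 25.2
scene red [273. 350.] [ 688.4 -232.3] [63.2 60. ] 31.6
scene red [324. 186.] [615.4 188.7] [48.6 53.8] 24.9
scene red [323. 160.] [578.3 273. ] [36.  37.5] 24.7
scene blue [272. 165.] [468.4 200.1] [46.  55.4] 25.9
scene board [301. 411.] [ 777.3 -305.2] [14.4 35.8] 1.1
scene board [ 27. 403.] [ 352.4 -494.1] [ 7.7 59.9] 0.9
scene board [295. 402.] [ 761.2 -297.8] [10.7 63.4] 0.5
scene board [253. 393.] [ 691.4 -314.7] [10.8 93.2] 1.6
scene board [324. 394.] [ 799.7 -260.3] [11.2 99.9] 3.4
scene board [ 47. 340.] [ 302.5 -381.7] [ 39.9 243.9] 2.8
scene board [374. 311.] [829.  -77.5] [150.5   7.4] 90.0
scene board [371. 298.] [816.1 -55.5] [111.7  10.5] 89.9
scene board [ 60. 348.] [ 332.8 -379.5] [ 14.  303.2] 3.3
scene board [ 46. 289.] [ 216.7 -315.3] [ 10.4 129.1] 1.4
scene board [292. 282.] [658.2 -83.9] [196.6  10.7] 88.8
scene board [284. 227.] [576.8  31.6] [21.1 70.6] 78.9
scene board [252. 239.] [526.3 -21.9] [ 64.4 152.1] 84.6
scene board [379. 227.] [777.3 1
[... 266 characters left out ...]
 185.] [306.1  57.4] [ 37.5 159. ] 3.3
scene board [434. 140.] [815.8 471.2] [ 12.3 191. ] 2.0
scene board [427. 122.] [781.2 547.5] [ 36.1 197.5] 2.8
scene board [461.  42.] [ 782.2 1024.4] [ 34.1 186.9] 2.6
scene board [332.  15.] [ 308.8 1021.3] [ 34.6 131.6] 1.3
side yellow [349. 199.] [ 475.6 -186.5] [65.9 60.9] 31.4
side yellow [369. 179.] [ 457.4 -283.2] [44.1 45.6] 4.5
side red [208. 327.] [568.  281.3] [33.7 36.8] 37.1
side red [219. 285.] [606.4 193.9] [45.1 50.3] 35.8
side red [288. 161.] [ 682.8 -231.2] [59.5 73. ] 24.9
side blue [275. 323.] [458.9 206.3] [44.4 47. ] 31.1
side board [319. 247.] [468.9  -7.1] [31.6 78. ] 22.1
side board [192. 226.] [762.4  98.7] [100.8  25.2] 89.7
```

```bash
R='[[-0.235,-0.235,0],[0,0,0],0]'; python3 -m pendant '[[[-0.235,-0.235,0],[0,0,0],0],[[-0.235,-0.235,0],[0,0,0],0],[[-0.235,-0.235,0],[0,0,0],0],[[-0.235,-0.235,0],[0,0,0],0],[[-0.235,-0.235,0],[0,0,0],0],[[-0.235,-0.235,0],[0,0,0],0],[[-0.235,-0.235,0],[0,0,0],0],[[-0.235,-0.235,0],[0,0,0],0]]' 100
python3 -m pendant '[[[-0.235,-0.235,0],[0,0,0],0],[[-0.235,-0.235,0],[0,0,0],0],[[-0.235,-0.235,0],[0,0,0],0],[[-0.235,-0.235,0],[0,0,0],0],[[-0.235,-0.235,0],[0,0,0],0],[[-0.235,-0.235,0],[0,0,0],0],[[-0.235,-0.235,0],[0,0,0],0],[[-0.235,-0.235,0],[0,0,0],0]]'
python3 - <<'E'
from h import *
P=camera_params('wrist');a=capture('wrist');cv2.imwrite('pics/w1.png',a[:,:,::-1])
for p,c in(('yellow',.0105),('red',.0105),('blue',.0105)):
    for b in blobs(a,p):
        w=onz('wrist',P,b,c)[:,:2].astype(np.float32)*1000
        r=cv2.minAreaRect(w);print(p,b.mean(0).round(),np.round(r[0],1),np.round(r[1],1))
print(state()['eef_pos'],state()['eef_rot'],P['pose'].round(3))
E
```

```text
time_s: 0.77
eef_pos: [0.3486, 0.355, 0.2311]
eef_rot: [0.14, 0.99, -0.0, -0.0]
contact_force: [1.9, 0.1, -0.3]
width: 0.998
gripper_force: 0.0
time_s: 1.43
eef_pos: [0.5088, 0.0641, 0.2312]
eef_rot: [0.141, 0.99, 0.0, -0.0]
contact_force: [1.3, 1.0, -0.2]
width: 0.998
gripper_force: 0.0
red [398. 231.] [612.5 191.3] [53.1 42.5]
red [453. 184.] [573.6 277.6] [36.8 33.5]
blue [383. 111.] [465.1 203.2] [46.5 44.1]
[0.51251719 0.05499129 0.23166731] [ 0.14633967  0.98922859 -0.00245147  0.00234159] [[ 0.278 -0.927 -0.252  0.446]
 [ 0.961  0.268  0.074  0.084]
 [-0.001 -0.262  0.965  0.374]
 [ 0.     0.     0.     1.   ]]
```

View pics/w1.png

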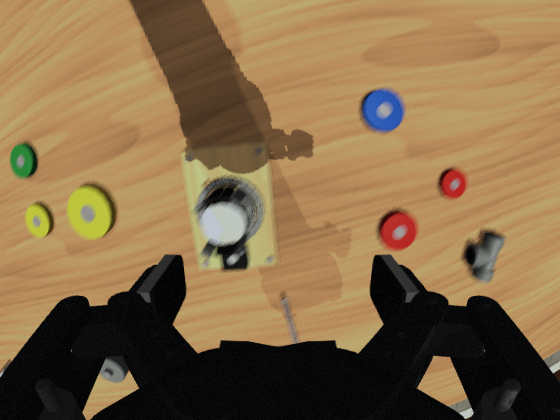

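The wrist view, slightly blurred by residual motion, shows the magazine at about (225,215) with the servo at (232,255). The board spans (182,153) to (278,265). Red is at (398,231). I'll take a sharp crop now the arm has settled.

```bash
python3 - <<'E'
from h import *
capture('side')
P=camera_params('wrist');a=capture('wrist');np.save('w2.npy',a);
c=a[130:290,130:330,::-1];cv2.imwrite('pics/w2.png',cv2.resize(c,None,fx=4,fy=4,interpolation=cv2.INTER_CUBIC)[:600])
for p in('yellow','red','blue'):
    for b in blobs(a,p):
        r=cv2.minAreaRect(onz('wrist',P,b,.0105)[:,:2].astype(np.float32)*1000);print(p,np.round(r[0],1),np.round(r[1],1))
print(state()['eef_pos'],state()['eef_rot'],P['pose'].tolist())
E
```

```text
red [610.8 196.8] [49.3 49.9]
red [572.4 282.9] [38.  36.2]
blue [462.9 208.7] [48.3 48. ]
[0.50929278 0.06250784 0.23109048] [ 1.44149192e-01  9.89555789e-01 -5.89678166e-04  5.88936002e-05] [[0.2897175250517988, -0.9232208816176051, -0.2524419921943836, 0.44783921387573994], [0.9571044374752612, 0.2783943812788923, 0.08029734888216018, 0.07937745679584199], [-0.0038537570007779413, -0.2648769001207005, 0.9642745336984815, 0.3736965098555851], [0.0, 0.0, 0.0, 1.0]]
```

View pics/w2.png

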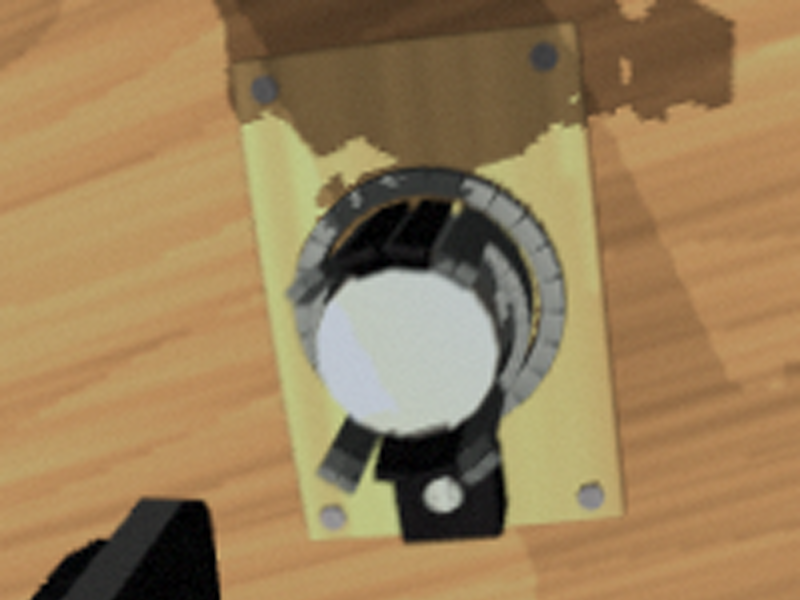

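The sharp crop shows the board corners at crop pixels (232,65), (578,22), (622,515) and (310,540). The white follower is centred at (405,350), and the servo is toward the bottom.

```bash
python3 - <<'E'
from h import *
P=camera_params('wrist');a=np.load('w2.npy')
q=np.array([[232,65],[578,22],[622,515],[310,540]])/4+130
w=onz('wrist',P,q,.012)[:,:2]*1000;print(w.round(1));c=w.mean(0)
e=((w[2]+w[3])-(w[0]+w[1]))/2;f=((w[0]-w[3])*0+(w[1]+w[2])-(w[0]+w[3]))/2
print('board c',c,'len',np.linalg.norm(e),np.degrees(np.arctan2(e[1],e[0])),'wid',np.linalg.norm(f),np.degrees(np.arctan2(f[1],f[0])))
m=(a.min(2)>150).astype(np.uint8);m[:190]=0;m[245:]=0;m[:,:200]=0;m[:,265:]=0
cs,_=cv2.findContours(m,cv2.RETR_EXTERNAL,cv2.CHAIN_APPROX_NONE);k=max(cs,key=cv2.contourArea)
(x,y),r=cv2.minEnclosingCircle((onz('wrist',P,k[:,0],.064)[:,:2]*1000).astype(np.float32));print('follower',x,y,r)
E
```

```text
[[442.9 -23.4]
 [461.2  73.9]
 [605.8  44.5]
 [587.5 -51.2]]
board c [524.33544455  10.94732073] len 147.35458461155704 -11.20183922039484 wid 98.20958648679638 79.27519056988554
follower 523.9609985351562 9.747607231140137 23.079761505126953
```

Magazine: axis near (524,10) mm, yaw about -11°. The board and the follower agree. Next I'll go above yellow with the tool's y turned to the magazine's y.

```bash
python3 -m pendant '[[[-0.047,-0.31,0.07],[0,0,-0.098],0.2],[[-0.047,-0.31,0.07],[0,0,-0.098],0.2],[[-0.047,-0.31,0.07],[0,0,-0.098],0.2],[[-0.047,-0.31,0.07],[0,0,-0.098],0.2],[[-0.047,-0.31,0.07],[0,0,-0.098],0.2],[[-0.047,-0.31,0.07],[0,0,-0.098],0.2],[[-0.047,-0.31,0.07],[0,0,-0.098],0.2],[[-0.047,-0.31,0.07],[0,0,-0.098],0.2]]'
python3 - <<'E'
from h import *
for i in range(5):capture('side')
P=camera_params('wrist');s=state();a=capture('wrist');cv2.imwrite('pics/w3.png',a[:,:,::-1])
for b in blobs(a,'yellow'):
    r=cv2.minAreaRect(onz('wrist',P,b,.0105)[:,:2].astype(np.float32)*1000);print(np.round(r[0],1),np.round(r[1],1),b.mean(0))
R=__import__('scipy.spatial.transform',fromlist=['x']).Rotation.from_quat(s['eef_rot']).as_matrix()
print(s['eef_pos'],R.round(4))
E
```

```text
time_s: 2.25
eef_pos: [0.4662, -0.2465, 0.1604]
eef_rot: [0.092, 0.996, -0.0, -0.001]
contact_force: [0.2, -0.1, 0.6]
width: 0.802
gripper_force: 0.0
[ 0.46779276 -0.24260728  0.16092588] [[-9.836e-01  1.806e-01 -6.000e-04]
 [ 1.806e-01  9.836e-01  1.600e-03]
 [ 8.000e-04  1.400e-03 -1.000e+00]]
```

View pics/w3.png

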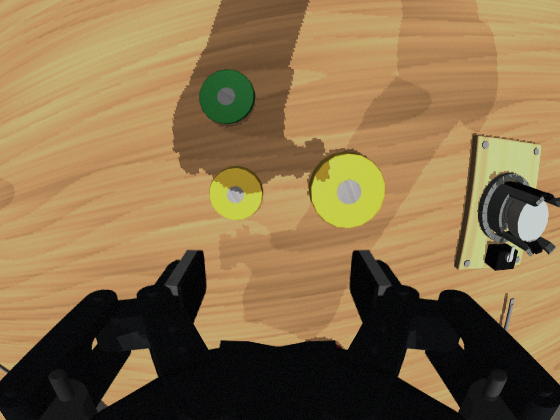

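The wrist view shows yellow at (236,193), partly in shadow, the large yellow at (348,190) and green at (227,96). I'll loosen the mask.

```bash
sed -i "s/'yellow':(H>26)&(H<34)&(S>200)/'yellow':(H>25)\&(H<36)\&(S>165)/" h.py; cat >> h.py <<'E'
from scipy.spatial.transform import Rotation as Ro
def look(col,target=None,rng=(34,60)):
    P=camera_params('wrist');s=state();a=capture('wrist');R=Ro.from_quat(s['eef_rot']).as_matrix();out=[]
    for b in blobs(a,col,300):
        w=onz('wrist',P,b,.0105)[:,:2].astype(np.float32)*1000
        r=cv2.minAreaRect(w);c=np.array([*r[0],2.])/1000
        print(col,np.round(r[0],1),np.round(r[1],1),'tool shift mm',((c-s['eef_pos'])@R*1000).round(1),b.mean(0).round())
    print(s['eef_pos'].round(4),'tool y yaw',np.degrees(np.arctan2(R[1,1],R[0,1])).round(2),s['contact_force'])
    return a
E
python3 -c "
from h import *
a=look('yellow');print(cv2.cvtColor(a,cv2.COLOR_RGB2HSV)[[205,180,205],[222,236,380]])"
```

```text
yellow [ 470.1 -295.7] [39.2 14. ] tool shift mm [-11.6 -52.5 159. ] [221. 204.]
yellow [ 491.2 -160.9] [34.5 70.6] tool shift mm [ -8.2  83.9 159.2] [363. 202.]
[ 0.4681 -0.2422  0.1611] tool y yaw 79.67 [ 0.41133469 -0.36013232  0.23155984]
[[ 32 168 204]
 [ 23 194 158]
 [ 24 157 193]]
```

```bash
sed -i "s/'yellow':(H>25)&(H<36)&(S>165)/'yellow':(H>20)\&(H<38)\&(S>135)/" h.py
python3 -c "
from h import *
look('yellow')"
```

```text
yellow [ 462.8 -279.8] [49.2 50.7] tool shift mm [ -1.4 -38.1 159.2] [236. 193.]
yellow [ 478.6 -175.9] [72.7 73.2] tool shift mm [  1.6  67.  159.4] [347. 190.]
[ 0.4682 -0.2422  0.1613] tool y yaw 79.69 [ 0.08665473  0.0999243  -0.55500524]
```

```bash
python3 -m pendant '[[[-0.001,-0.0385,0.03],[0,0,0.01],0.2],[[-0.001,-0.0385,0.06],[0,0,0.01],0.2],[[-0.001,-0.0385,0.1],[0,0,0.01],0.2],[[-0.001,-0.0385,0.1],[0,0,0.01],0.2],[[-0.001,-0.0385,0.1],[0,0,0.01],0.2],[[-0.001,-0.0385,0.1],[0,0,0.01],0.2],[[-0.001,-0.0385,0.1],[0,0,0.01],0.2],[[-0.001,-0.0385,0.1],[0,0,0.01],0.2]]'
python3 -c "
from h import *
for i in range(3):capture('side')
a=look('yellow');cv2.imwrite('pics/w4.png',a[:,:,::-1])"
```

```text
time_s: 3.32
eef_pos: [0.463, -0.2828, 0.0636]
eef_rot: [0.096, 0.995, -0.0, 0.002]
contact_force: [-1.3, -0.3, 0.6]
width: 0.799
gripper_force: 0.0
yellow [ 462.3 -279.9] [51.5 50.1] tool shift mm [ 0.5  2.8 60.6] [281. 224.]
yellow [ 477.9 -174.7] [80.3 72.6] tool shift mm [  5.5 109.   60.6] [432. 216.]
[ 0.4621 -0.2827  0.0626] tool y yaw 78.92 [-0.16378622  0.14216536  0.02764239]
```

```bash
python3 -m pendant '[[[0.0005,0.002,0.03],[0,0,0],0.2],[[0.0005,0.002,0.059],[0,0,0],0.2],[[0.0005,0.002,0.059],[0,0,0],0.2],[[0.0005,0.002,0.059],[0,0,0],0.2],[[0.0005,0.002,0.059],[0,0,0],1],[[0.0005,0.002,0.059],[0,0,0],1],[[0.0005,0.002,0.059],[0,0,0],1],[[0.0005,0.002,0.059],[0,0,0],1]]' 100
python3 -m pendant '[[[0,0,0],[0,0,0],1],[[0,0,0],[0,0,0],1],[[0,0,0],[0,0,0],1],[[0,0,0],[0,0,0],1],[[0,0,-0.12],[0,0,0],1],[[0,0,-0.12],[0,0,0],1],[[0,0,-0.12],[0,0,0],1],[[0,0,-0.12],[0,0,0],1]]'
python3 -c "
from h import *
for i in range(3):capture('side')
a=look('yellow');cv2.imwrite('pics/w5.png',a[:,:,::-1]);cv2.imwrite('pics/s5.png',capture('scene')[:,:,::-1]);print(state()['width'],state()['gripper_force'])"
```

```text
time_s: 4.18
eef_pos: [0.4622, -0.2814, 0.0048]
eef_rot: [0.097, 0.995, -0.0, 0.002]
contact_force: [-1.9, 0.2, 7.5]
width: 0.533
gripper_force: 101.0
time_s: 4.85
eef_pos: [0.4656, -0.2839, 0.1307]
eef_rot: [0.097, 0.995, -0.002, 0.008]
contact_force: [1.5, -1.2, 0.2]
width: 0.531
gripper_force: 102.3
yellow [ 517.  -289.3] [87.5 99.7] tool shift mm [-56.    1.9 121.6] [279. 262.]
yellow [ 477.6 -175.2] [77.7 71.8] tool shift mm [  4.6 106.3 121.5] [400. 197.]
[ 0.4614 -0.2804  0.1235] tool y yaw 78.91 [-0.70587904  0.46935498 -1.075147  ]
0.5315548386141943 102.25185871124268
```

View pics/w5.png

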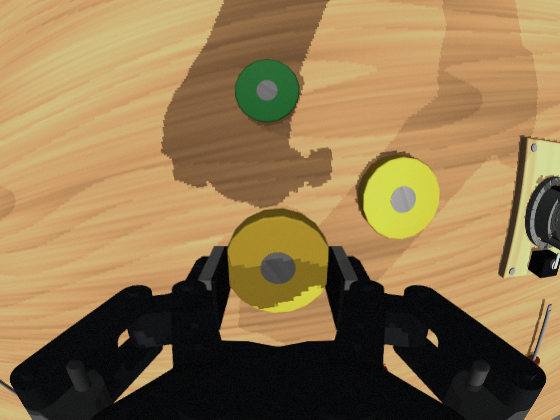

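The wrist view shows yellow held level between the pads, slug at (278,267). I'll work out its offset from the TCP and the shift to the mouth.

```bash
python3 - <<'E'
from h import *
P=camera_params('wrist');s=state();a=cv2.imread('pics/w5.png')[:,:,::-1].copy();R=Ro.from_quat(s['eef_rot']).as_matrix()
b=max(blobs(a,'yellow',300),key=len);z=s['eef_pos'][2]+.0095
for b_ in (b,np.array([[278,267]])):
    w=(onz('wrist',P,b_,z)*1000).astype(np.float32)
    (x,y),r=cv2.minEnclosingCircle(w[:,:2]);print(x,y,r,((np.array([x/1000,y/1000,z])-s['eef_pos'])@R*1000).round(1))
T=np.array([.5242,.0103,s['eef_pos'][2]])
print('shift to axis',(T-s['eef_pos'])@R,s['eef_pos'])
E
```

```text
Traceback (most recent call last):
cv2.error: OpenCV(4.12.0) /io/opencv/modules/imgproc/src/shapedescr.cpp:201: error: (-215:Assertion failed) count >= 0 && (depth == CV_32F || depth == CV_32S) in function 'minEnclosingCircle'
```

```bash
python3 - <<'E'
from h import *
P=camera_params('wrist');s=state();a=cv2.imread('pics/w5.png')[:,:,::-1].copy();R=Ro.from_quat(s['eef_rot']).as_matrix()
b=max(blobs(a,'yellow',300),key=len);z=s['eef_pos'][2]+.0095
for b_ in (b,np.array([[278,267]])):
    w=np.ascontiguousarray(onz('wrist',P,b_,z)[:,:2]*1000,np.float32)
    (x,y),r=cv2.minEnclosingCircle(w);print(x,y,r,((np.array([x/1000,y/1000,z])-s['eef_pos'])@R*1000).round(1))
T=np.array([.5242,.0103,s['eef_pos'][2]])
print('shift to axis',(T-s['eef_pos'])@R,s['eef_pos'])
E
```

```text
458.380859375 -278.06207275390625 26.078195571899414 [ 2.4  1.4 -9.5]
459.17852783203125 -278.4162902832031 9.999999747378752e-05 [ 1.5  1.2 -9.5]
shift to axis [-6.75221592e-03  2.97067395e-01  2.26172730e-04] [ 0.46041002 -0.27991633  0.12158977]
```

```bash
python3 -m pendant '[[[-0.08,0.04,-0.025],[0,0,0],1],[[-0.08,0.297,-0.025],[0,0,0],1],[[-0.08,0.297,-0.025],[0,0,0],1],[[-0.08,0.297,-0.025],[0,0,0],1],[[-0.08,0.297,-0.025],[0,0,0],1],[[-0.08,0.297,-0.025],[0,0,0],1],[[-0.08,0.297,-0.025],[0,0,0],1],[[-0.08,0.297,-0.025],[0,0,0],1]]'
python3 -m pendant '[[[0,0.0,0],[0,0,0],1],[[0,0,0],[0,0,0],1],[[0,0,0],[0,0,0],1],[[0,0,0],[0,0,0],1],[[0,0,0],[0,0,0],1],[[0,0,0],[0,0,0],1],[[0,0,0],[0,0,0],1],[[0,0,0],[0,0,0],1]]'
python3 -c "
from h import *
a=look('board');np.save('w6.npy',a);cv2.imwrite('pics/w6.png',cv2.resize(a[:,:,::-1][60:300,130:430],None,fx=2.5,fy=2.5))"
```

```text
time_s: 5.77
eef_pos: [0.5967, -0.0004, 0.1456]
eef_rot: [0.095, 0.995, 0.0, -0.002]
contact_force: [0.4, 0.4, -0.9]
width: 0.531
gripper_force: 102.4
time_s: 6.43
eef_pos: [0.5968, -0.0052, 0.1474]
eef_rot: [0.097, 0.995, 0.0, 0.0]
contact_force: [0.3, 0.2, -0.8]
width: 0.529
gripper_force: 102.4
board [ 764.7 -440. ] [ 36.2 157.1] tool shift mm [-248.8 -394.1  145.4] [ 18. 354.]
board [ 676.5 -355.4] [151.6  30.4] tool shift mm [-146.  -328.2  145.3] [ 28. 309.]
board [790.3 275.4] [158.5  21.2] tool shift mm [-135.4  312.7  145.4] [521. 301.]
board [ 641.1 -344.1] [110.2  15.3] tool shift mm [-109.1 -324.   145.3] [ 24. 282.]
board [ 650.5 -143.2] [13.8 99.9] tool shift mm [ -79.4 -125.   145.4] [156. 273.]
board [ 619.4 -325.2] [120.7  20.3] tool shift mm [ -84.1 -309.6  145.3] [ 28. 264.]
board [754.5 244.9] [ 38.7 187.6] tool shift mm [-106.3  275.8  145.4] [500. 284.]
board [655.2 133.1] [ 6.9 97.5] tool shift mm [-30.5 146.9 145.4] [425. 227.]
board [678.9 169.6] [226.   40.8] tool shift mm [-46.6 187.4 145.4] [429. 250.]
board [643.  128.2] [176.   19.6] tool shift mm [-19.5
[... 545 characters left out ...]
.3] tool shift mm [  99.4 -122.1  145.3] [139.  90.]
board [496.8 147.6] [145.6  22.9] tool shift mm [127.8 130.5 145.4] [418.  62.]
board [ 450.1 -110.4] [ 9.5 84.1] tool shift mm [ 123.6 -131.6  145.3] [136.  63.]
board [ 431.1 -161.9] [167.9   6.5] tool shift mm [ 132.3 -185.9  145.3] [94. 61.]
board [497.3 283.4] [113.4  35.4] tool shift mm [153.6 263.8 145.4] [522.  54.]
board [508.5  29. ] [ 60.7 103.4] tool shift mm [ 93.3  16.4 145.4] [308.  80.]
board [ 372.8 -205.1] [20.5 65.8] tool shift mm [ 181.1 -239.5  145.3] [42. 30.]
board [446.6 287.1] [141.8  10.9] tool shift mm [204.  257.7 145.4] [517.  13.]
[ 0.5968 -0.0052  0.1474] tool y yaw 78.83 [ 0.26554059  0.18275991 -0.79923638]
```

View pics/w6.png

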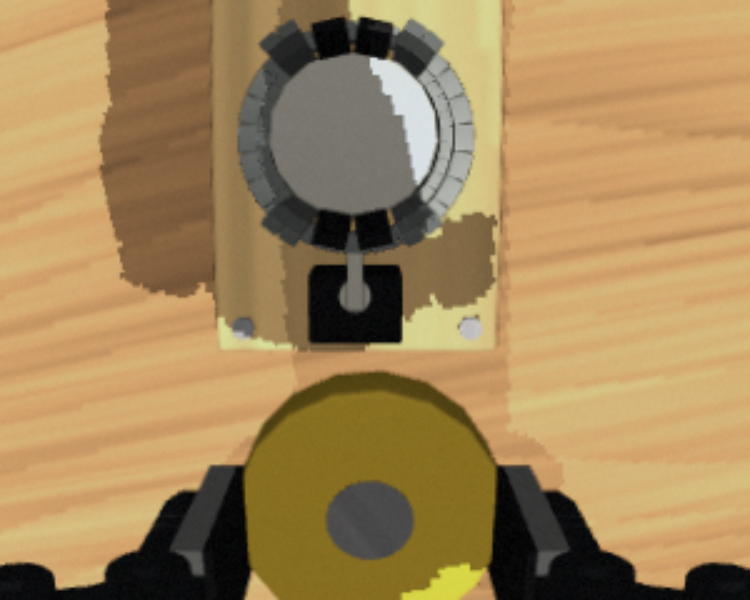

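The close view shows the magazine seen from behind the held disc. In crop pixels, the follower is centred at (354,133) and the post tops are symmetric about (352,133). The board's near corners are at (219,349) and (496,349), and the disc's slug is at (370,520). All of these share one camera, so I can work out the shift directly.

```bash
python3 - <<'E'
from h import *
P=camera_params('wrist');s=state();R=Ro.from_quat(s['eef_rot']).as_matrix();e=s['eef_pos']
def t(x,y,z): 
    w=onz('wrist',P,[[x/2.5+130-.3,y/2.5+60-.3]],z)[0]; return w*1000,((w-e)@R*1000).round(1)
for n,a in dict(foll=(354.5,133.5,.064),fL=(269,133,.064),fR=(440,133,.064),rim=(352.5,133.5,.085),pTL=(262,42,.085),pTR=(443,42,.085),pBL=(262,225,.085),pBR=(441,225,.085),cBL=(219,349,.012),cBR=(496,349,.012),slug=(370,520,e[2]+.0095),dL=(245,520,e[2]+.0095),dR=(497,520,e[2]+.0095)).items(): 
    w,k=t(*a);print(n,w.round(1),k)
E
```

```text
foll [526.5   5.6  64. ] [71.  -3.2 83.3]
fL [521.5 -17.4  64. ] [ 71.5 -26.8  83.3]
fR [530.8  28.7  64. ] [71.3 20.2 83.4]
rim [527.    5.4  85. ] [70.5 -3.3 62.3]
pTL [499.4 -12.1  85. ] [ 94.2 -25.9  62.3]
pTR [508.4  32.   85. ] [94.  19.1 62.4]
pBL [545.  -21.5  85. ] [ 47.6 -26.3  62.3]
pBR [553.9  22.8  85. ] [47.5 18.9 62.4]
cBL [589.3 -57.2  12. ] [ -2.7 -52.8 135.3]
cBR [608.3  39.4  12. ] [ -2.7  45.7 135.4]
slug [595.9  -3.7 156.9] [ 1.2  1.1 -9.5]
dL [591.8 -26.1 156.9] [  0.9 -21.7  -9.5]
dR [600.6  19.  156.9] [ 0.9 24.2 -9.5]
```

```bash
python3 -m pendant '[[[0.0355,-0.0045,0],[0,0,0],1],[[0.0695,-0.0045,0],[0,0,0],1],[[0.0695,-0.0045,0],[0,0,0],1],[[0.0695,-0.0045,0.02],[0,0,0],1],[[0.0695,-0.0045,0.045],[0,0,0],1],[[0.0695,-0.0045,0.045],[0,0,0],1],[[0.0695,-0.0045,0.045],[0,0,0],1],[[0.0695,-0.0045,0.045],[0,0,0],1]]'
python3 -c "
from h import *
for i in range(3):capture('side')
s=state();print(s['eef_pos'],s['contact_force'],s['moment'])
b=capture('side')[180:280,230:380,::-1];c=capture('scene')[160:260,190:340,::-1]
cv2.imwrite('pics/p7.png',np.vstack([cv2.resize(b,None,fx=3,fy=3),cv2.resize(c,None,fx=3,fy=3)]))"
```

```text
time_s: 7.15
eef_pos: [0.5287, 0.0042, 0.1031]
eef_rot: [0.097, 0.995, 0.0, 0.001]
contact_force: [0.9, -0.3, -0.2]
width: 0.53
gripper_force: 102.5
[0.52884218 0.0043595  0.10345301] [-0.72045049 -0.27834038 -1.04554986] [-0.0542132  -0.04116857 -0.0211248 ]
```

View pics/p7.png

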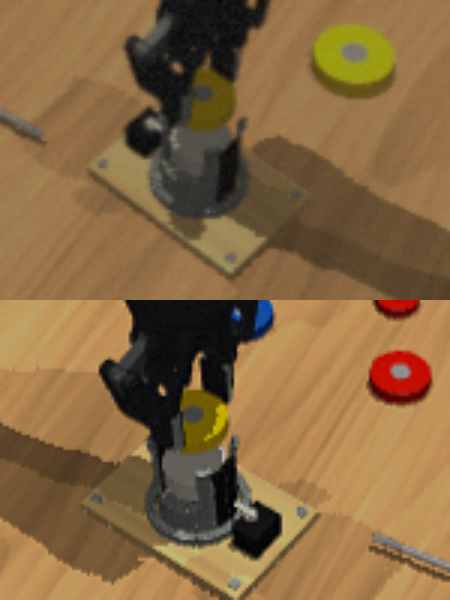

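Both outside views show the yellow disc centred just above the tube. Now I'll lower it into the mouth and check the side forces.

```bash
python3 -m pendant '[[[0,0,0.006],[0,0,0],1],[[0,0,0.012],[0,0,0],1],[[0,0,0.018],[0,0,0],1],[[0,0,0.022],[0,0,0],1],[[0,0,0.026],[0,0,0],1],[[0,0,0.026],[0,0,0],1],[[0,0,0.026],[0,0,0],1],[[0,0,0.026],[0,0,0],1]]' 120
python3 -c "
from h import *
s=state();print(s['eef_pos'],s['contact_force'],s['moment'])"
```

```text
time_s: 8.07
eef_pos: [0.5276, 0.0043, 0.0762]
eef_rot: [0.097, 0.995, -0.0, -0.0]
contact_force: [-1.3, 0.2, 0.2]
width: 0.522
gripper_force: 122.7
[0.5276163  0.00428524 0.07618315] [-1.28723374  0.212073    0.23707868] [-0.07512671  0.2104033  -0.00246735]
```

```bash
python3 -m pendant '[[[0,0,0.003],[0,0,0],1],[[0,0,0.006],[0,0,0],1],[[0,0,0.008],[0,0,0],1],[[0,0,0.01],[0,0,0],1],[[0,0,0.012],[0,0,0],1],[[0,0,0.014],[0,0,0],1],[[0,0,0.016],[0,0,0],1],[[0,0,0.016],[0,0,0],1]]'
python3 -m pendant '[[[0,0,0.002],[0,0,0],1],[[0,0,0.004],[0,0,0],1],[[0,0,0.006],[0,0,0],1],[[0,0,0.008],[0,0,0],1],[[0,0,0.009],[0,0,0],1],[[0,0,0.009],[0,0,0],1],[[0,0,0.009],[0,0,0],1],[[0,0,0.009],[0,0,0],1]]'
python3 -c "
from h import *
s=state();print(s['eef_pos'],s['contact_force'],s['moment'])
P=camera_params('wrist');a=capture('wrist');cv2.imwrite('pics/w8.png',a[:,:,::-1])
c=capture('scene')[160:260,190:340,::-1];b=capture('side')[180:280,230:380,::-1]
cv2.imwrite('pics/p8.png',np.hstack([np.vstack([cv2.resize(b,None,fx=2,fy=2),cv2.resize(c,None,fx=2,fy=2)]),cv2.resize(a[100:420,100:460,::-1],(450,400))]))"
```

```text
time_s: 8.73
eef_pos: [0.5279, 0.0042, 0.0605]
eef_rot: [0.097, 0.995, 0.0, 0.0]
contact_force: [-1.3, -0.8, 1.9]
width: 0.523
gripper_force: 123.2
time_s: 9.4
eef_pos: [0.528, 0.0042, 0.0518]
eef_rot: [0.097, 0.995, 0.0, 0.0]
contact_force: [-2.9, -1.4, 7.0]
width: 0.525
gripper_force: 123.4
[0.52802629 0.00417405 0.05177357] [-2.9282645  -1.43591189  7.02161126] [-0.26148426  0.5639051  -0.04498641]
```

View pics/p8.png

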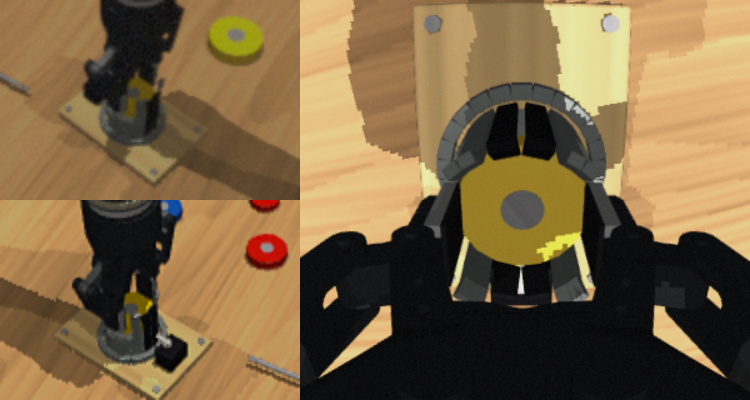

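The disc is down in the bore and level, and the 7 N reading matches the spring alone with the follower about 15 mm down. I'll go 1.5 mm deeper, then release and raise.

```bash
python3 -m pendant '[[[0,0,0.001],[0,0,0],1],[[0,0,0.0015],[0,0,0],1],[[0,0,0.0015],[0,0,0],1],[[0,0,0.0015],[0,0,0],1],[[0,0,0.0015],[0,0,0],0.25],[[0,0,0.0015],[0,0,0],0.25],[[0,0,0.0015],[0,0,0],0.25],[[0,0,0.0015],[0,0,0],0.25]]' 
python3 -m pendant '[[[0,0,0],[0,0,0],0.25],[[0,0,0],[0,0,0],0.25],[[0,0,-0.03],[0,0,0],0.25],[[0,0,-0.06],[0,0,0],0.25],[[-0.03,0,-0.085],[0,0,0],0.25],[[-0.06,0,-0.096],[0,0,0],0.25],[[-0.0695,0,-0.096],[0,0,0],0.25],[[-0.0695,0,-0.096],[0,0,0],0.25]]'
python3 -c "
from h import *
for i in range(4):capture('side')
s=state();print(s['eef_pos'],s['contact_force'])
a=capture('wrist');cv2.imwrite('pics/w9.png',cv2.resize(a[:,:,::-1][60:300,130:430],None,fx=2.5,fy=2.5))"
```

```text
time_s: 10.22
eef_pos: [0.528, 0.0046, 0.0496]
eef_rot: [0.097, 0.995, 0.0, 0.0]
contact_force: [0.6, -0.1, 0.2]
width: 0.747
gripper_force: 0.0
time_s: 10.88
eef_pos: [0.5988, -0.0095, 0.1466]
eef_rot: [0.097, 0.995, -0.0, 0.002]
contact_force: [-0.3, 0.5, 0.0]
width: 0.749
gripper_force: 0.0
[ 0.59407353 -0.00865294  0.14445999] [ 0.17051486 -0.72080548 -0.16963839]
```

View pics/w9.png

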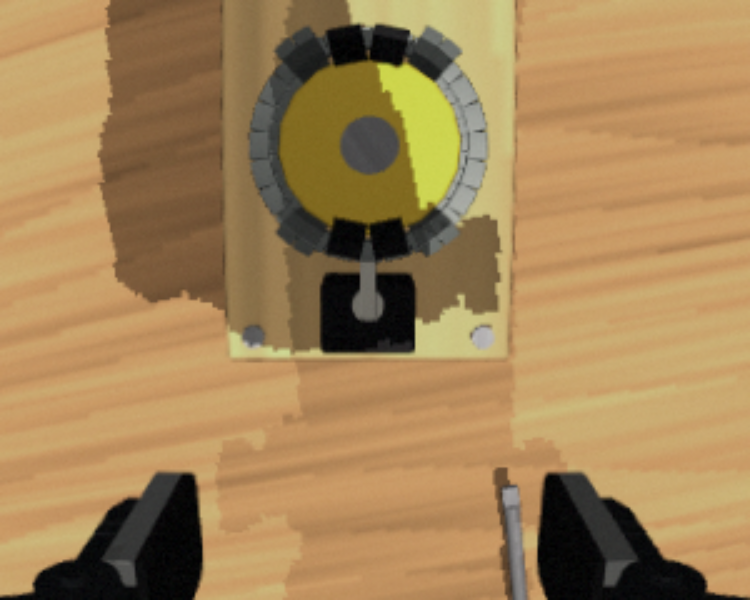

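Yellow is caught: both hooks lie over its edge, centre at crop (370,145), and its apparent size gives a top height of about 65 mm. Now red.

```bash
python3 -m pendant '[[[0.0225,0.05,0],[0,0,0],0.2],[[0.0225,0.2,0],[0,0,0],0.2],[[0.0225,0.2,0],[0,0,0],0.2],[[0.0225,0.2,0.02],[0,0,0],0.2],[[0.0225,0.2,0.04],[0,0,0],0.2],[[0.0225,0.2,0.082],[0,0,0],0.2],[[0.0225,0.2,0.082],[0,0,0],0.2],[[0.0225,0.2,0.082],[0,0,0],0.2]]'
python3 -c "
from h import *
for i in range(5):capture('side')
a=look('red');cv2.imwrite('pics/w10.png',a[:,:,::-1])"
```

```text
time_s: 11.8
eef_pos: [0.6092, 0.1912, 0.0606]
eef_rot: [0.096, 0.995, -0.002, -0.004]
contact_force: [0.1, -0.2, -0.5]
width: 0.8
gripper_force: 0.0
red [611.1 195.3] [49.2 51.1] tool shift mm [ 4.1  4.3 64.2] [285. 218.]
red [572.5 280.9] [39.4 37.4] tool shift mm [58.6 80.7 64.2] [400. 136.]
[0.6141 0.1902 0.0662] tool y yaw 78.75 [ 0.01267084 -0.07773547  0.34145041]
```

```bash
python3 -m pendant '[[[0.005,0.0035,0.03],[0,0,0],0.2],[[0.005,0.0035,0.061],[0,0,0],0.2],[[0.005,0.0035,0.061],[0,0,0],0.2],[[0.005,0.0035,0.061],[0,0,0],0.2],[[0.005,0.0035,0.061],[0,0,0],0.2],[[0.005,0.0035,0.061],[0,0,0],1],[[0.005,0.0035,0.061],[0,0,0],1],[[0.005,0.0035,0.061],[0,0,0],1]]' 100
python3 -m pendant '[[[0,0,0],[0,0,0],1],[[0,0,0],[0,0,0],1],[[0,0,0],[0,0,0],1],[[0,0,0],[0,0,0],1],[[0,0,0],[0,0,0],1],[[0,0,0],[0,0,0],1],[[0,0,0],[0,0,0],1],[[0,0,0],[0,0,0],1]]' 120
python3 -c "
from h import *
look('red')"
```

```text
time_s: 12.77
eef_pos: [0.6101, 0.1961, 0.0061]
eef_rot: [0.097, 0.995, 0.001, 0.002]
contact_force: [-2.7, -1.2, 10.0]
width: 0.53
gripper_force: 100.5
time_s: 13.43
eef_pos: [0.6102, 0.1961, 0.0063]
eef_rot: [0.097, 0.995, 0.001, 0.002]
contact_force: [-2.0, -1.2, 11.1]
width: 0.524
gripper_force: 120.7
red [611.1 197.4] [45.7 53.1] tool shift mm [-0.6  1.5  4.3] [279. 263.]
red [572.2 280.6] [41.2 37.1] tool shift mm [53.6 75.6  4.3] [437. 153.]
[0.6102 0.1961 0.0063] tool y yaw 78.87 [-1.97640865 -1.23744057 11.11419854]
```

The grip is about 2 mm higher than it was on yellow, so I'll regrasp 4 mm lower.

```bash
python3 -m pendant '[[[0.001,0,0],[0,0,0],0.3],[[0.001,0,0],[0,0,0],0.3],[[0.001,0,0],[0,0,0],0.3],[[0.001,0,0.004],[0,0,0],0.3],[[0.001,0,0.004],[0,0,0],0.3],[[0.001,0,0.004],[0,0,0],1],[[0.001,0,0.004],[0,0,0],1],[[0.001,0,0.004],[0,0,0],1]]' 100
python3 -m pendant '[[[0,0,0],[0,0,0],1],[[0,0,0],[0,0,0],1],[[0,0,0],[0,0,0],1],[[0,0,0],[0,0,0],1],[[0,0,-0.05],[0,0,0],1],[[0,0,-0.1],[0,0,0],1],[[0,0,-0.145],[0,0,0],1],[[0,0,-0.145],[0,0,0],1]]' 120
python3 -c "
from h import *
for i in range(3):capture('side')
s=state();R=Ro.from_quat(s['eef_rot']).as_matrix();print(s['eef_pos'],s['contact_force'],s['width'])
print((np.array([.595,-.0055,.147])-s['eef_pos'])@R)"
```

```text
time_s: 14.15
eef_pos: [0.6075, 0.1962, -0.0009]
eef_rot: [0.097, 0.995, 0.0, 0.0]
contact_force: [-1.8, -0.9, 4.8]
width: 0.542
gripper_force: 102.5
time_s: 14.82
eef_pos: [0.6096, 0.1966, 0.1486]
eef_rot: [0.097, 0.995, 0.002, 0.003]
contact_force: [0.4, -0.3, 0.3]
width: 0.536
gripper_force: 122.8
[0.60822312 0.196555   0.14543851] [-0.19476673 -0.84290545 -0.83468923] 0.5330611307268499
[-0.02593604 -0.20081597 -0.00194401]
```

```bash
python3 -m pendant '[[[-0.026,-0.04,-0.003],[0,0,0],1],[[-0.026,-0.2,-0.003],[0,0,0],1],[[-0.026,-0.2,-0.003],[0,0,0],1],[[-0.026,-0.2,-0.003],[0,0,0],1],[[-0.026,-0.2,-0.003],[0,0,0],1],[[-0.026,-0.2,-0.003],[0,0,0],1],[[-0.026,-0.2,-0.003],[0,0,0],1],[[-0.026,-0.2,-0.003],[0,0,0],1]]'
python3 -c "
from h import *
for i in range(8):capture('side')
P=camera_params('wrist');s=state();R=Ro.from_quat(s['eef_rot']).as_matrix();print(s['eef_pos'],s['contact_force'])
a=capture('wrist');cv2.imwrite('pics/w11.png',cv2.resize(a[:,:,::-1][60:300,130:430],None,fx=2.5,fy=2.5))
print((np.array([.528,.0042,.1474])-s['eef_pos'])@R)
for c,z in(('red',s['eef_pos'][2]+.015),('yellow',.0655)):
  for b in blobs(a,c,300):
    w=np.ascontiguousarray(onz('wrist',P,b,z)[:,:2]*1000,np.float32);(x,y),r=cv2.minEnclosingCircle(w);print(c,b.mean(0),r,((np.array([x/1000,y/1000,z])-s['eef_pos'])@R*1000).round(1))
"
```

```text
time_s: 15.63
eef_pos: [0.5933, -0.0045, 0.145]
eef_rot: [0.097, 0.995, 0.0, -0.002]
contact_force: [0.0, 0.7, -0.7]
width: 0.53
gripper_force: 122.9
[ 0.59431947 -0.00425102  0.14664296] [-0.09223209 -0.96117818 -0.98793515]
[ 0.06671134 -0.00439394 -0.00074505]
red [ 89.71171171 298.6036036 ] 20.6544189453125 [-21.3 -97.5 -15. ]
red [278.4723127 274.9218241] 26.250473022460938 [ -1.7   1.  -15. ]
red [531.98888889 129.95555556] 10.455387115478516 [ 69.8 125.6 -15. ]
yellow [272.25603865 119.11594203] 24.7683162689209 [66.8 -2.8 81.2]
yellow [ 79.21938776 115.53571429] 32.83409881591797 [  78.4 -154.5   81.1]
```

View pics/w11.png

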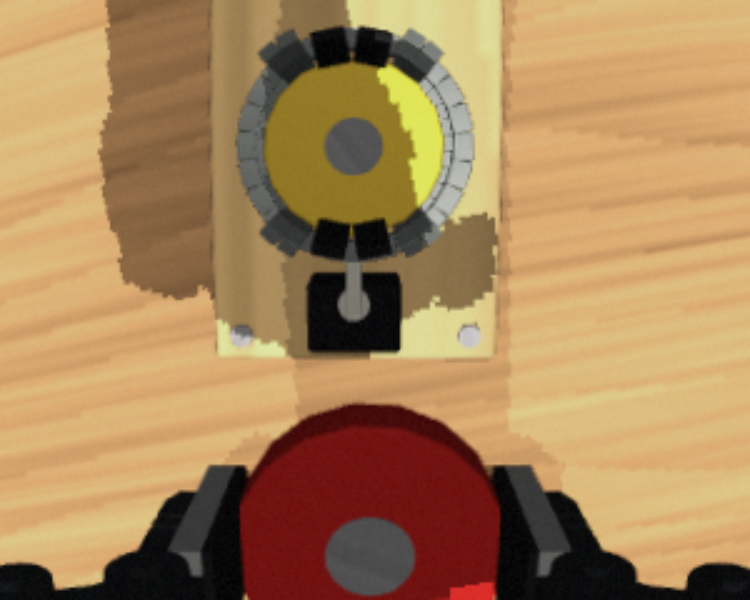

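The view shows the caught yellow at crop (354,146) and red held with its slug at (370,557).

```bash
python3 -c "
from h import *
P=camera_params('wrist');s=state();R=Ro.from_quat(s['eef_rot']).as_matrix();e=s['eef_pos'];print(e)
for x,y,z in((370,557,e[2]+.015),(370,557,e[2]+.0125),(354,146,.0655),(352,143,.085)):
  w=onz('wrist',P,[[x/2.5+129.7,y/2.5+59.7]],z)[0];print(((w-e)@R*1000).round(1))
"
```

```text
[ 0.5943251 -0.0044845  0.1467121]
[ -3.5   1.1 -15. ]
[ -4.9   1.1 -12.5]
[67.5 -3.3 81.2]
[68.1 -3.4 61.7]
```

```bash
python3 -m pendant '[[[0.0355,-0.0045,0],[0,0,0],1],[[0.071,-0.0045,0],[0,0,0],1],[[0.071,-0.0045,0],[0,0,0],1],[[0.071,-0.0045,0.02],[0,0,0],1],[[0.071,-0.0045,0.045],[0,0,0],1],[[0.071,-0.0045,0.055],[0,0,0],1],[[0.071,-0.0045,0.055],[0,0,0],1],[[0.071,-0.0045,0.055],[0,0,0],1]]'
python3 -m pendant '[[[0,0,0.003],[0,0,0],1],[[0,0,0.006],[0,0,0],1],[[0,0,0.009],[0,0,0],1],[[0,0,0.012],[0,0,0],1],[[0,0,0.015],[0,0,0],1],[[0,0,0.018],[0,0,0],1],[[0,0,0.018],[0,0,0],1],[[0,0,0.018],[0,0,0],1]]'
python3 -c "
from h import *
s=state();print(s['eef_pos'],s['contact_force'],s['moment'])"
```

```text
time_s: 16.75
eef_pos: [0.5238, 0.0041, 0.0917]
eef_rot: [0.097, 0.995, -0.0, -0.0]
contact_force: [0.3, -0.3, -0.9]
width: 0.539
gripper_force: 122.9
time_s: 17.42
eef_pos: [0.5235, 0.0042, 0.0735]
eef_rot: [0.097, 0.995, -0.0, -0.0]
contact_force: [0.4, 0.4, -0.1]
width: 0.536
gripper_force: 122.9
[0.5235467  0.00420661 0.07353802] [ 0.36348218  0.35203572 -0.12560575] [0.0604704  0.15280518 0.01478245]
```

In the mouth with no side force. Press.

```bash
python3 -m pendant '[[[0,0,0.003],[0,0,0],1],[[0,0,0.006],[0,0,0],1],[[0,0,0.008],[0,0,0],1],[[0,0,0.01],[0,0,0],1],[[0,0,0.012],[0,0,0],1],[[0,0,0.014],[0,0,0],1],[[0,0,0.016],[0,0,0],1],[[0,0,0.016],[0,0,0],1]]'
python3 -m pendant '[[[0,0,0.002],[0,0,0],1],[[0,0,0.004],[0,0,0],1],[[0,0,0.006],[0,0,0],1],[[0,0,0.008],[0,0,0],1],[[0,0,0.01],[0,0,0],1],[[0,0,0.0105],[0,0,0],1],[[0,0,0.0105],[0,0,0],1],[[0,0,0.0105],[0,0,0],1]]'
python3 -c "
from h import *
s=state();print(s['eef_pos'],s['contact_force'],s['moment'])"
```

```text
time_s: 18.08
eef_pos: [0.5239, 0.0045, 0.0583]
eef_rot: [0.097, 0.995, 0.0, 0.0]
contact_force: [-2.2, 0.4, 6.9]
width: 0.54
gripper_force: 123.6
time_s: 18.75
eef_pos: [0.5238, 0.0045, 0.0479]
eef_rot: [0.097, 0.995, 0.0, 0.0]
contact_force: [-3.7, 1.9, 8.5]
width: 0.54
gripper_force: 123.5
[0.52384108 0.00449926 0.04793307] [-3.65589058  1.8540915   8.46438206] [ 0.16548215  0.62962222 -0.03145383]
```

```bash
python3 -m pendant '[[[0,0,0.001],[0,0,0],1],[[0,0,0.0015],[0,0,0],1],[[0,0,0.0015],[0,0,0],1],[[0,0,0.0015],[0,0,0],1],[[0,0,0.0015],[0,0,0],1],[[0,0,0.0015],[0,0,0],0.25],[[0,0,0.0015],[0,0,0],0.25],[[0,0,0.0015],[0,0,0],0.25]]' 
python3 -m pendant '[[[0,0,0],[0,0,0],0.25],[[0,0,0],[0,0,0],0.25],[[0,0,-0.03],[0,0,0],0.25],[[0,0,-0.06],[0,0,0],0.25],[[-0.03,0,-0.085],[0,0,0],0.25],[[-0.06,0,-0.1],[0,0,0],0.25],[[-0.0695,0,-0.1],[0,0,0],0.25],[[-0.0695,0,-0.1],[0,0,0],0.25]]'
python3 -c "
from h import *
for i in range(6):capture('side')
P=camera_params('wrist');s=state();print(s['eef_pos'],s['contact_force'])
a=capture('wrist')
for b in blobs(a,'red',300):
    w=np.ascontiguousarray(onz('wrist',P,b,.0655)[:,:2]*1000,np.float32);print(cv2.minEnclosingCircle(w))
c=capture('scene')[:,:,::-1]
cv2.imwrite('pics/w12.png',np.hstack([cv2.resize(a[:,:,::-1][60:210,160:310],(400,400)),cv2.resize(c[110:290,180:420],(400,300),interpolation=2)[:, :].copy().repeat(1,0) if 0 else cv2.copyMakeBorder(cv2.resize(c[110:290,180:420],(400,300)),0,100,0,0,cv2.BORDER_CONSTANT)]))"
```

```text
time_s: 19.42
eef_pos: [0.524, 0.0042, 0.0457]
eef_rot: [0.097, 0.995, -0.0, 0.0]
contact_force: [0.2, -0.4, -0.1]
width: 0.747
gripper_force: 0.0
time_s: 20.08
eef_pos: [0.5949, -0.0098, 0.1468]
eef_rot: [0.097, 0.995, -0.0, 0.002]
contact_force: [-0.3, -0.4, -0.6]
width: 0.75
gripper_force: 0.0
[ 0.59045187 -0.00890025  0.14480198] [-0.47630764  0.19547805  0.39923279]
((563.737548828125, 224.2009735107422), 18.421804428100586)
((528.2023315429688, 5.1130194664001465), 24.61686134338379)
```

View pics/w12.png

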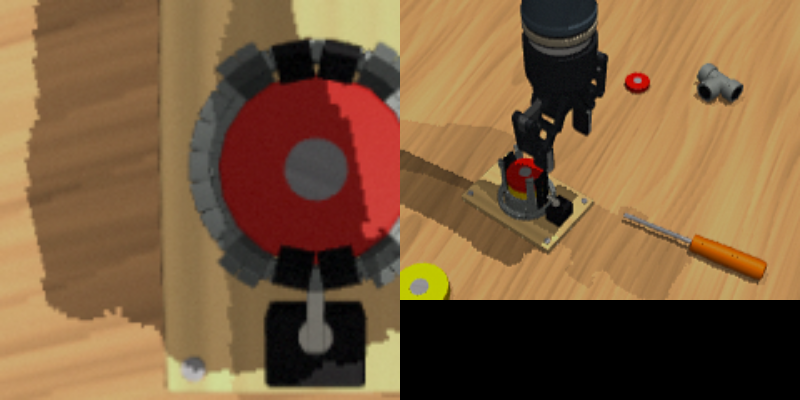

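Red is caught with both hooks over its edge. Its apparent radius at hook level is 24.6 mm, against 24.8 mm for yellow when that was caught. Yellow is visible below it and the gripper is clear.

```bash
python3 -c "
from rig import *
print(hand_in())"
```

```text
the job is handed in; nothing more can be done
None
```

I pressed the yellow disc and then the red one down into the magazine; in the last pictures both catches were over red with yellow below it, and I handed the job in at about 20.5 s with the gripper clear and the other parts not touched.

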